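# Lay the tea carton down in its marked place

### The arm

A 6-joint arm with a two-finger parallel gripper is mounted at the origin on the work surface. World frame = base frame: x ahead of the robot, y to its left, z up, the work surface at z = 0. Lengths are in m, angles in rad, forces in N, time in s.
With the tool pointing down it reaches from about 0.225 to 0.875 m from the base axis. Payload 3.4 kg.
Tool frame: the origin (TCP) lies at the very end of the fingers, on their centre line; the grasp point (between the pads) lies 19 mm behind it (r.tcp_to_grasp is the distance from the TCP to the grasp point, in m); z points along the fingers, y is the line along which they close (so a half turn about z gives the same grasp; the last joint's range is limited). The gripper opens to 85 mm and grips with 20 to 120 N. Pads are 22 mm wide; open, the fingers measure 114 mm over their backs; the gripper's body (76 mm by 85 mm) begins 54 mm behind the grasp point. The pads swing forward as they close: fully open they stand 13 mm farther back than shut.
Start: joints at [1.021, 0.276, 1.505, -0, 1.361, -0.121], TCP at [0.239, 0.523, 0.231] pointing down, gripper open.
Joint ranges: [-2.89, 2.89], [-0.75, 2.08], [0.22, 2.7], [-1.18, 4.32], [0.11, 2.71], [-2.7, 2.7]. Speed limits (rad/s): [2.57, 2.57, 3.14, 3.14, 3.14, 3.14].

### API

Orientations are given as a unit quaternion [x, y, z, w].
In Python, from cell import r gives the robot as it stands. The module is installed in compiled form; this text tells all that it offers.
- The arm moves only by the tool step_arm, never from a script. Its argument "series" is one flat list of numbers, 7 for each row, row after row: the finger opening in mm, from 0 to 85.4, then the shift along the tool's x, y, z in mm, then the turn, a rotation vector about the tool's x, y, z in degrees. A call has exactly 5 rows; each row shifts and turns the commanded pose from where the row before left it, along the tool's axes as they then stand; what a row does not reach is not made up. A row lasts 1/10 s, in which the tool goes at most 50 mm and 8.59 degrees, less where a joint would pass 70% of its speed; a pose out of reach is approached as far as the arm can. A call with a gripper value outside its range is refused whole. The fingers move at their own pace and stop on an object; "squeeze" is the grip in N (left out, the last holds). Time passes only in rows, so rows that do not move let the fingers close, or fill a call up. It gives the time, the measured TCP pose, the force, the opening and the grip force at its end, in the units of the state.
- r.get_obs(): the state, without advancing time (a new reading comes with each control period).
- r.get_image(name): name is "side" or "top"; returns (picture, depth): 384x512x3 uint8, red, green, blue; 384x512 float32, m along the optical axis (not along the pixel's ray), 0 where there is no reading.
- r.calibration(name): a dict with "K" (3x3 intrinsics, pixels), "extrinsics" (4x4, takes a point from world to camera coordinates). Camera axes: x right, y up, looking along -z (the intrinsics and any distortion apply to the point x, -y, -z); pixel columns grow to the right and rows downward; lengths in m; the calibration is good to about 2 mm. A picture is of the moment at which its call begins. calibration takes no time and is no camera call.
- r.sign_off(): hands the job in; it is judged then, once.
The state is a dict: "time_s": time; "joint_pos": joint angles; "qd": joint speeds; "joint_torque": joint torques, N m; "eef_pos": TCP position; "ee_rot": TCP orientation; "ft_force": force on the tool from outside, world axes, zero at the start; "moment": the same for the moment, N m; "grip_width": finger opening in m; "gripper_force": force on a finger pad.
Only numpy, scipy, OpenCV 4.12 (cv2) and the standard library are available. Lean on these libraries where they do the work, as an engineer would, in place of code of your own. Each camera call takes 0.05 s, during which the arm holds its last target. There are 200 camera calls.

### The job

The tall cardboard carton standing on end on the low stool should lie down in the rectangular outline inlaid next to it, but the small steel ash scoop is lying there. With pushes of the fingertips only, push the scoop out past either long side of the outline so that it stays flat on the stool, all of it off the marked place, and then tip the carton over so that it lies on its broad side, wholly within the outline. Do not lift or pinch anything, and leave the other things on the stool where they are.

Things in the scene. Friction and masses are not known exactly. Their poses are not given: they have to be found in the camera images.
- carton: closed cardboard tea carton, about 0.2 kg, 50 x 90 x 190 mm (its own x, y, z), standing on end on the stool, whose top is 90 mm above the work surface. Origin: centre of its foot. z points up along its height, x through its broad faces (the outline lies on its +x or its -x side, differing from run to run). Tipped towards the outline without slipping it turns about its lower edge on that side, 25 mm from the origin, and falls by itself after about 15 degrees
- carton_a (a point): mid-thickness point of one corner of the carton's broad side (25 mm in from either broad face), at the foot, +y side
- carton_b (a point): mid-thickness point of one corner of the carton's broad side (25 mm in from either broad face), at the foot, -y side
- carton_c (a point): mid-thickness point of one corner of the carton's broad side (25 mm in from either broad face), at the top, +y side
- carton_d (a point): mid-thickness point of one corner of the carton's broad side (25 mm in from either broad face), at the top, -y side
- carton_foot1 (a point): middle of the foot edge of the carton's +x broad face
- carton_foot2 (a point): middle of the foot edge of the carton's -x broad face
- outline: the marked place: a rectangle of dark wood strips 6 mm wide inlaid in the stool top, nothing to bump into; inside 236 mm along its x by 136 mm along its y (248 x 148 mm over the strips). Origin: its centre on the stool top (90 mm up). The carton stands astride one of its short sides, roughly centred and squared to it, with the foot edge towards the outline's centre about 23 mm inside the strip. A round cork trivet lies on the carton's other side
- scoop: small steel ash scoop, 0.14 kg, lying loose inside the outline roughly along its x. Origin: on its underside at half its length. Overall 104 mm along its x: a pan from x = -52 to 0 mm, 56 mm wide (y), open at -x, with 3 mm walls 20 mm high at y = +-28 mm (outside) and 24 mm high at the back, then a straight round handle 12 mm thick from x = 0 to +52 mm, its middle 14 mm above the stool. Its centre of mass is about x = -16 mm. It slides when pushed at a side wall
- scoop_a (a point): scoop pan's front corner, +y side, underside
- scoop_b (a point): scoop pan's front corner, -y side, underside
- scoop_c (a point): scoop pan's back corner, +y side, underside
- scoop_d (a point): scoop pan's back corner, -y side, underside
- scoop_e (a point): tip of the scoop's handle, on its centre line
- stool: low wide wooden stool, fixed; 500 mm along its x, 900 mm along its y, top 90 mm above its origin, which lies on the work surface under the centre
- trivet: round cork trivet, fixed, 110 mm across and 10 mm thick, origin at the centre of its underside; on the side of the carton away from the outline
- lighter: green plastic lighter lying on the trivet, about 76 x 24 x 12 mm, origin under its middle; leave alone
- tin: round tin standing on the stool beyond the carton, 56 mm across, 85 mm high, origin at the centre of its foot; leave alone
- mug: white enamel mug standing near the stool's left end, 80 mm across, 80 mm high, origin at the centre of its foot; leave alone
- kettle: aluminium kettle standing near the stool's right end, body 148 mm across, 170 mm high with its bail handle, spout reaching 125 mm from its centre, origin at the centre of its foot; leave alone
- fan: red plastic hand fan lying flat near the stool's far left corner: round blade 150 mm across, centred 125 mm from the origin along +x, straight grip 110 x 20 mm, under 13 mm thick, origin under the middle of the grip; leave alone
There are look-alikes about, which are no part of the job. There is more than one size of the carton; the one meant has the size given above.

How it is judged:
On the way, in this order (a step that is already met when the one before it is completed fails the run):
1. the scoop lies flat on the stool, wholly past one long side of the outline, and the carton still stands ((y of each of scoop_a, scoop_b, scoop_c, scoop_d, scoop_e in the frame of outline above 0.066 m or y of each of scoop_a, scoop_b, scoop_c, scoop_d, scoop_e in the frame of outline below -0.066 m) and height (world z) of scoop between 0.085 and 0.097 m and angle between each of scoop, carton's own z axis and vertical below 0.1 rad), for 0.2 s.
2. the carton lies on its broad side, wholly within the outline (angle between carton's own z axis and vertical between 1.5 and 1.64 rad and height (world z) of each of carton_a, carton_b, carton_c, carton_d below 0.12 m and x of carton_a in the frame of outline between -0.124 and 0.124 m and y of carton_a in the frame of outline between -0.074 and 0.074 m and x of carton_b in the frame of outline between -0.124 and 0.124 m and y of carton_b in the frame of outline between -0.074 and 0.074 m and x of carton_c in the frame of outline between -0.124 and 0.124 m and y of carton_c in the frame of outline between -0.074 and 0.074 m and x of carton_d in the frame of outline between -0.124 and 0.124 m and y of carton_d in the frame of outline between -0.074 and 0.074 m), for 0.2 s.
At the end, for the whole second after the job is handed in: The carton lies on a broad side (within 4 degrees) with all its corners within the outer edge of the outline's strips, the whole scoop lies flat on the stool past one long side of the outline's inside, and both are at rest (all of step 2 and (y of each of scoop_a, scoop_b, scoop_c, scoop_d, scoop_e in the frame of outline above 0.066 m or y of each of scoop_a, scoop_b, scoop_c, scoop_d, scoop_e in the frame of outline below -0.066 m) and height (world z) of scoop between 0.085 and 0.097 m and angle between scoop's own z axis and vertical below 0.1 rad and linear speed of each of carton, scoop below 0.02 m/s); the robot touches nothing.
It fails at once if the carton is lifted: both its foot edges more than 15 mm off the stool (height (world z) of each of carton_foot1, carton_foot2 above 0.105 m).
It fails at once if the scoop is lifted more than 15 mm, or falls off the stool (height (world z) of scoop above 0.105 m or height (world z) of scoop below 0.07 m).
It fails at once if the carton or the scoop is pinched or pressed with more than 18 N (contact force between the fingers and carton above 18 N or contact force between the fingers and scoop above 18 N).
It fails at once if the lighter, tin, mug, kettle or fan is moved more than 12 mm or tipped (distance of any of lighter, tin, mug, kettle, fan from where it was at the start of the episode above 0.012 m or angle between any of lighter, tin, mug, kettle, fan's own z axis and vertical above 0.3 rad).
It also fails if it takes over 64 s, if anything falls off the work surface, if the arm or the gripper's body presses on something with over 40 N, if the wrist force passes 120 N, or if a joint passes its speed limit or range.

## Working session

There is one attempt and no reset: what is moved stays moved. The work goes in short steps, Python scripts to look and compute and a tool call to move; the robot and the scene stay as the last step left them, time stands still between calls to the robot, and variables do not carry over. Pictures are saved under pics/ and viewed, at most 10 in all, crops included, and the job is handed in when it is done.

Besides the shell and the picture viewer there is one more tool, called after ">>>" as name(argument=value, ...) on one line, values as JSON. step_arm: Moves the arm, as the interface text tells. Its arguments: {"type":"object","properties":{"series":{"type":"array"},"squeeze":{"type":"number"}},"required":["series"]}

```bash
mkdir -p pics; cat > h.py <<'E'
from cell import r
import numpy as np, cv2
from scipy.spatial.transform import Rotation as R
def ray(name,u,v):
    c=r.calibration(name);K=c["K"];E=np.array(c["extrinsics"])
    d=np.array([(u-K[0][2])/K[0][0],-(v-K[1][2])/K[1][1],-1.])
    Rt=E[:3,:3].T; return -Rt@E[:3,3], Rt@d
def plane(name,u,v,z):
    o,d=ray(name,u,v); return o+d*(z-o[2])/d[2]
def cloud(name,dep):
    c=r.calibration(name);K=np.array(c["K"]);E=np.array(c["extrinsics"])
    v,u=np.mgrid[:dep.shape[0],:dep.shape[1]]
    p=np.stack([(u-K[0,2])/K[0,0],-(v-K[1,2])/K[1,1],-np.ones_like(dep)],-1)*dep[...,None]
    return (p-E[:3,3])@E[:3,:3]
def save(n,im): cv2.imwrite(f"pics/{n}.png",cv2.cvtColor(im,cv2.COLOR_RGB2BGR))
E
python3 - <<'E'
from h import *
for n in("top","side"):
    i,d=r.get_image(n); save(n+"0",i); np.savez(n+"0.npz",i=i,d=d)
    c=r.calibration(n); print(n,c); 
o=r.get_obs();print(o["eef_pos"],o["ee_rot"],o["time_s"])
E
```

```text
top {'K': array([[479.45466631,   0.        , 255.42465316],
       [  0.        , 479.45466631, 194.15018549],
       [  0.        ,   0.        ,   1.        ]]), 'extrinsics': array([[ 0.01022104, -0.99986913, -0.01254032,  0.02902911],
       [ 0.99297947,  0.00867106,  0.11796858, -0.47661144],
       [-0.11784441, -0.01365804,  0.99293814, -1.58001764],
       [ 0.        ,  0.        ,  0.        ,  1.        ]])}
side {'K': array([[478.78977822,   0.        , 253.0269922 ],
       [  0.        , 478.78977822, 192.93466367],
       [  0.        ,   0.        ,   1.        ]]), 'extrinsics': array([[ 0.1629839 , -0.98661993,  0.00416763, -0.04546924],
       [ 0.80412314,  0.1352817 ,  0.57886512, -0.4786265 ],
       [-0.57168367, -0.0909944 ,  0.81541266, -1.52255311],
       [ 0.        ,  0.        ,  0.        ,  1.        ]])}
[0.2388184  0.52255086 0.23053602] [ 2.12756471e-01  9.77104922e-01 -7.62031073e-04 -2.75244734e-04] 0.1
```

View pics/top0.png

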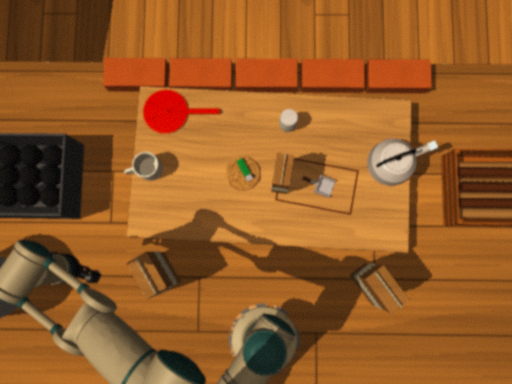

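View pics/side0.png

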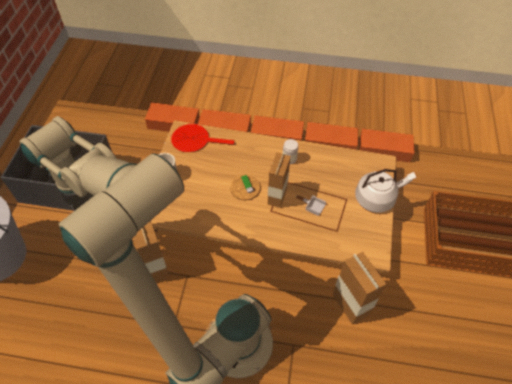

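The top view shows the carton at about (283,172) and the outline spanning (277,158) to (357,213). The scoop pan is at (325,186) with its handle tip at (306,178), and the tin is at (289,120). Next I'll measure these.

```bash
python3 - <<'E'
from h import *
z=np.load("top0.npz");i,d=z["i"],z["d"]
P=cloud("top",d)
a=cv2.resize(i[140:225,260:375],None,fx=6.5,fy=6.5,interpolation=cv2.INTER_CUBIC);save("crop0",a)
def rep(n,m):
    m=m&(d>0)
    p=P[m].astype(np.float32); c,s,an=cv2.minAreaRect(p[:,:2]*1000); print(n,len(p),"c",np.round(c,1),"size",np.round(s,1),"ang",round(an,1),"z",np.round(np.percentile(p[:,2],[5,50,95]),3)); print(np.round(cv2.boxPoints((c,s,an))).tolist())
X,Y,Z=P[...,0],P[...,1],P[...,2]
u=np.arange(512)[None];v=np.arange(384)[:,None]
box=lambda u0,u1,v0,v1:(u>=u0)&(u<=u1)&(v>=v0)&(v<=v1)
rep("cartontop",box(260,300,140,205)&(Z>.27)&(Z<.30))
rep("scoop",box(298,345,168,202)&(Z>.0955)&(Z<.13))
rep("tin",box(275,305,100,140)&(Z>.165)&(Z<.19))
rep("kettle",box(360,445,130,190)&(Z>.12))
rep("trivet",box(220,265,150,195)&(Z>.096)&(Z<.12))
s=np.median(Z[box(380,405,200,240)]);print("stool z",s)
# outline dark pixels at stool height
L=i.astype(int).sum(-1); bg=cv2.medianBlur(i,21).astype(int).sum(-1)
m=box(270,364,152,218)&(L<bg-60)&(abs(Z-.09)<.006)
cv2.imwrite("pics/mask.png",m.astype(np.uint8)*255)
rep("outl",m)
E
```

```text
cartontop 555 c [518.1 -46.9] size [49.8 91. ] ang 81.5 z [0.276 0.281 0.286]
[[469.0, -65.0], [559.0, -78.0], [567.0, -29.0], [477.0, -16.0]]
scoop 306 c [ 499.7 -178.3] size [110.9 148.3] ang 0.5 z [0.096 0.099 0.115]
[[444.0, -105.0], [445.0, -253.0], [556.0, -252.0], [555.0, -104.0]]
tin 231 c [699.7 -69.7] size [51.3 51.7] ang 41.4 z [0.167 0.175 0.18 ]
[[663.0, -67.0], [698.0, -106.0], [736.0, -72.0], [702.0, -33.0]]
kettle 1934 c [ 565.2 -413.5] size [182.3 143.6] ang 79.2 z [0.137 0.184 0.243]
[[478.0, -490.0], [619.0, -517.0], [653.0, -337.0], [512.0, -311.0]]
trivet 923 c [538.4  75.3] size [148.6 145.1] ang 1.1 z [0.097 0.102 0.114]
[[463.0, 146.0], [466.0, 1.0], [614.0, 4.0], [611.0, 149.0]]
stool z 0.09067239466113397
outl 507 c [ 517.1 -161.9] size [262.8 182. ] ang 79.5 z [0.086 0.091 0.095]
[[404.0, -274.0], [582.0, -308.0], [631.0, -49.0], [452.0, -16.0]]
```

View pics/crop0.png

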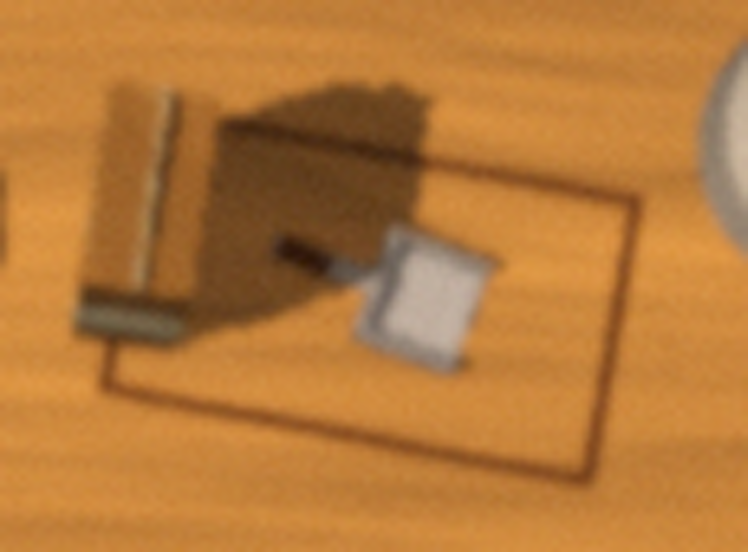

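The crop shows the outline corners at near-left (105,387), near-right (588,480) and far-right (635,203). The scoop pan corners are (397,228), (497,263), (455,368) and (362,338), and its handle tip is at (275,245).

```bash
python3 - <<'E'
from h import *
f=lambda x,y,z:plane("top",260+(x+.5)/6.5-.5,140+(y+.5)/6.5-.5,z)[:2]*1000
nl,nr,fr=[f(*q,.09) for q in((105,387),(588,480),(635,203))]
print("outline",nl,nr,fr,np.linalg.norm(nl-nr),np.linalg.norm(nr-fr),"exp 242 142")
c=(nl+fr)/2; e=(nl-nr)/np.linalg.norm(nl-nr); n=(fr-nr)/np.linalg.norm(fr-nr); print("centre",c,"e(+toward carton)",e,np.degrees(np.arctan2(e[1],e[0])),"n ang",np.degrees(np.arctan2(n[1],n[0])))
fl=f(218,124,.09);print("far strip pt",fl)
th=np.arctan2(e[1],e[0]); n=np.array([e[1],-e[0]]) 
loc=lambda p:np.round([(p-c)@e,(p-c)@n],1)
for k,q in dict(bf=(397,228,.113),ff=(497,263,.11),fn=(455,368,.11),bn=(362,338,.113),tip=(275,245,.108)).items():
    p=f(*q);print(k,np.round(p),loc(p))
print("carton",loc(np.array([518.1,-46.9])))
E
```

```text
outline [453.47685103 -32.84604538] [ 409.50653371 -270.90229423] [ 547.9279464  -296.03573407] 242.08297424414496 140.68467326069242 exp 242 142
centre [ 500.70239872 -164.44088973] e(+toward carton) [0.18163325 0.98336634] 79.53509354537513 n ang -10.291186892673846
far strip pt [586.26426084 -88.63757381]
bf [ 531. -175.] [-4.8 31.3]
ff [ 514. -224.] [-56.2  24.1]
fn [ 462. -203.] [-45.  -30.9]
bn [ 476. -157.] [  2.4 -25.4]
tip [ 523. -116.] [52.1 12.6]
carton [118.7  -4.2]
```

```bash
python3 - <<'E'
from h import *
z=np.load("top0.npz");i,d=z["i"],z["d"];P=cloud("top",d)
u=np.arange(512)[None];v=np.arange(384)[:,None]
for n,b in dict(L=(125,182,246,300),R=(350,412,255,315),mug=(120,165,145,185),fan=(140,225,85,135),lighter=(230,260,150,185)).items():
    m=(u>=b[0])&(u<=b[1])&(v>=b[2])&(v<=b[3])&(d>0)&(P[...,2]>(.103 if n in("lighter","mug") else .03))
    p=P[m];print(n,np.round(np.percentile(p,[2,50,98],axis=0),3).tolist())
m=(abs(P[...,2]-.09)<.01)&(u>230)&(u<400);p=P[m];print("stool",np.round(np.percentile(p,[.2,99.8],axis=0),3).tolist())
E
```

```text
L [[0.158, 0.282, 0.044], [0.219, 0.327, 0.249], [0.278, 0.383, 0.263]]
R [[0.124, -0.388, 0.042], [0.187, -0.329, 0.249], [0.246, -0.283, 0.264]]
mug [[0.51, 0.335, 0.104], [0.543, 0.384, 0.147], [0.586, 0.439, 0.175]]
fan [[0.664, 0.14, 0.049], [0.743, 0.276, 0.093], [0.84, 0.413, 0.105]]
lighter [[0.5, 0.028, 0.103], [0.542, 0.07, 0.109], [0.581, 0.115, 0.118]]
stool [[0.225, -0.432, 0.081], [0.806, 0.115, 0.1]]
```

>>> step_arm(series=[20, 0, 0, -45, 0, 0, -7.1, 20, 0, 0, -45, 0, 0, -7.1, 20, 0, 0, -45, 0, 0, 0, 20, -20, -40, 0, 0, 0, 0, 20, -20, -40, 0, 0, 0, 0])

```text
time_s: 0.6
eef_pos: [0.2646, 0.4373, 0.3674]
ee_rot: [0.089, 0.996, 0.001, 0.001]
ft_force: [0.1, -0.3, -0.1]
grip_width: 0.02
gripper_force: 0.0
```

>>> step_arm(series=[20, -20, -40, 0, 0, 0, 0, 20, -20, -40, 0, 0, 0, 0, 20, -20, -40, 0, 0, 0, 0, 20, -20, -40, 0, 0, 0, 0, 20, -20, -40, 0, 0, 0, 0])

```text
time_s: 1.1
eef_pos: [0.3262, 0.2206, 0.366]
ee_rot: [0.09, 0.996, -0.0, -0.0]
ft_force: [1.0, -0.1, 0.2]
grip_width: 0.02
gripper_force: 0.0
```

>>> step_arm(series=[20, -20, -40, 0, 0, 0, 0, 20, -20, -40, 0, 0, 0, 0, 20, -20, -40, 0, 0, 0, 0, 20, -20, -40, 0, 0, 0, 0, 20, -20, -40, 0, 0, 0, 0])

```text
time_s: 1.6
eef_pos: [0.3886, 0.0059, 0.3661]
ee_rot: [0.09, 0.996, 0.0, 0.0]
ft_force: [0.5, 0.6, 0.5]
grip_width: 0.0197
gripper_force: 0.0
```

```bash
cat >> h.py <<'E'
C=np.array([500.7,-164.4]); e=np.array([.1816,.9834]); n=np.array([.9834,-.1816])
def where():
    o=r.get_obs();p=np.array(o["eef_pos"])*1000;M=R.from_quat(o["ee_rot"]).as_matrix()
    print("t",o["time_s"],"e,n,z",np.round([(p[:2]-C)@e,(p[:2]-C)@n,p[2]],1),"yaw tool y",np.degrees(np.arctan2(M[1,1],M[0,1])).round(1),"zax",M[:,2].round(3),"w",o["grip_width"],"F",np.round(o["ft_force"],2),"q",np.round(o["joint_pos"],2))
E
python3 -c "from h import *;where()"
```

```text
t 1.6 e,n,z [ 147.1 -141.2  366.1] yaw tool y 79.6 zax [ 0.  0. -1.] w 0.01971813169490577 F [0.49 0.63 0.45] q [-0.16 -0.07  1.58  0.    1.63 -1.55]
```

>>> step_arm(series=[20, -20, -42, 0, 0, 0, 0, 20, -20, -42, 0, 0, 0, 0, 20, -20, -42, 0, 0, 0, 0, 20, -19, -41, 0, 0, 0, 0, 20, 0, 0, 40, 0, 0, 0])

```text
time_s: 2.1
eef_pos: [0.4405, -0.178, 0.3291]
ee_rot: [0.093, 0.996, -0.004, 0.005]
ft_force: [-0.6, -0.6, -0.6]
grip_width: 0.0202
gripper_force: 0.0
```

>>> step_arm(series=[20, 0, 0, 45, 0, 0, 0, 20, 0, 0, 45, 0, 0, 0, 20, 0, 0, 45, 0, 0, 0, 20, 0, 0, 45, 0, 0, 0, 20, 0, 0, 20, 0, 0, 0])

```text
time_s: 2.6
eef_pos: [0.4334, -0.1692, 0.1222]
ee_rot: [0.09, 0.996, 0.002, -0.004]
ft_force: [-0.2, -0.1, 0.3]
grip_width: 0.02
gripper_force: 0.0
```

>>> step_arm(series=[20, 0, 0, 10, 0, 0, 0, 20, 0, 0, 10, 0, 0, 0, 20, 0, 0, 5, 0, 0, 0, 20, 0, 0, 0, 0, 0, 0, 20, 0, 0, 0, 0, 0, 0])

```text
time_s: 3.1
eef_pos: [0.4372, -0.1713, 0.1021]
ee_rot: [0.09, 0.996, -0.0, 0.001]
ft_force: [-0.5, -0.6, 0.5]
grip_width: 0.0201
gripper_force: 0.0
```

```bash
python3 - <<'E'
from h import *
where();i,d=r.get_image("side");save("s1",cv2.resize(i[140:260,220:420],None,fx=4,fy=4))
E
```

```text
t 3.1 e,n,z [-18.3 -61.2 102.1] yaw tool y 79.6 zax [ 0.002 -0.001 -1.   ] w 0.02011556870126831 F [-0.51 -0.55  0.46] q [-0.52  0.23  1.92  0.    0.98 -1.91]
```

View pics/s1.png

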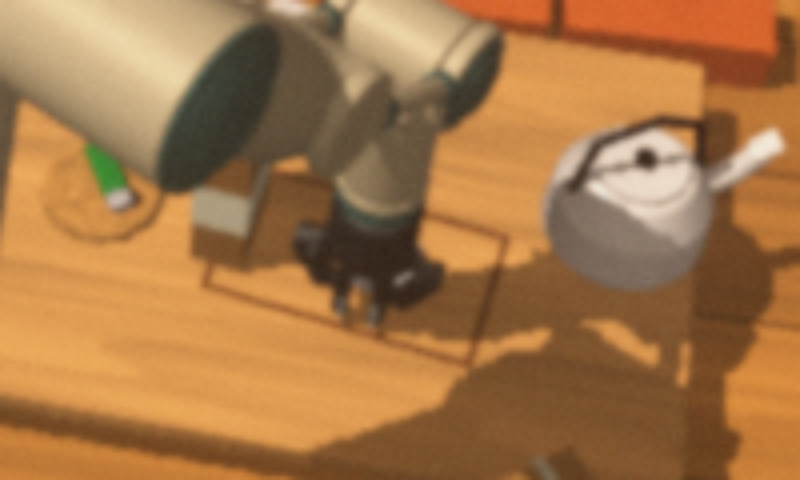

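>>> step_arm(series=[20, 0, 0, 6, 0, 0, 0, 20, -5, 0, 0, 0, 0, 0, 20, -5, 0, 0, 0, 0, 0, 20, -5, 0, 0, 0, 0, 0, 20, -5, 0, 0, 0, 0, 0])

```text
time_s: 3.65
eef_pos: [0.4569, -0.1747, 0.0954]
ee_rot: [0.09, 0.996, -0.0, 0.0]
ft_force: [-0.4, -0.4, 0.4]
grip_width: 0.0198
gripper_force: 0.0
```

>>> step_arm(series=[20, -6, 0, 0, 0, 0, 0, 20, -6, 0, 0, 0, 0, 0, 20, -6, 0, 0, 0, 0, 0, 20, -6, 0, 0, 0, 0, 0, 20, -6, 0, 0, 0, 0, 0])

```text
time_s: 4.15
eef_pos: [0.486, -0.1798, 0.0952]
ee_rot: [0.09, 0.996, 0.0, -0.0]
ft_force: [-1.3, -0.7, 0.2]
grip_width: 0.02
gripper_force: 0.4
```

>>> step_arm(series=[20, -6, 0, 0, 0, 0, 0, 20, -6, 0, 0, 0, 0, 0, 20, -6, 0, 0, 0, 0, 0, 20, -6, 0, 0, 0, 0, 0, 20, -6, 0, 0, 0, 0, 0])

```text
time_s: 4.65
eef_pos: [0.5157, -0.1854, 0.0953]
ee_rot: [0.09, 0.996, 0.0, 0.0]
ft_force: [-0.7, -0.3, -0.5]
grip_width: 0.02
gripper_force: 0.3
```

```bash
python3 - <<'E'
from h import *
where();i,d=r.get_image("side");save("s2",cv2.resize(i[140:260,220:420],None,fx=4,fy=4))
E
```

```text
t 4.65 e,n,z [-17.9  18.5  95.3] yaw tool y 79.6 zax [ 0.  0. -1.] w 0.02002453911275271 F [-0.74 -0.33 -0.54] q [-0.47  0.35  1.77  0.    1.03 -1.86]
```

View pics/s2.png

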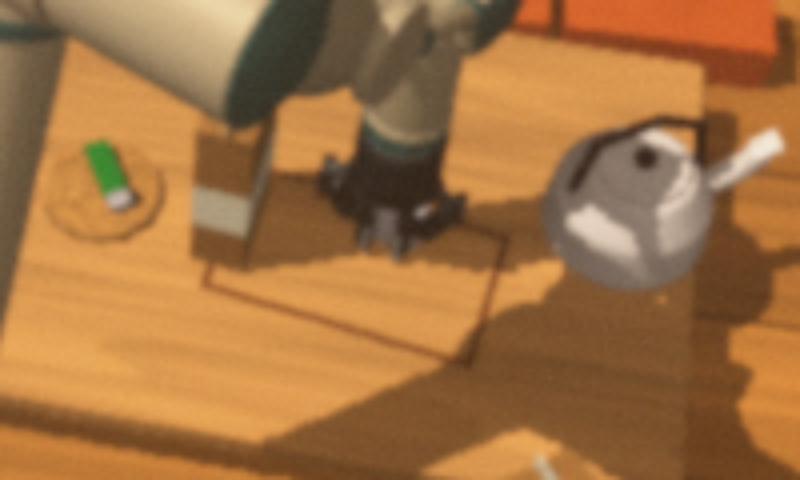

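The carton still stands at about (230,200) in the picture, and the scoop is hidden behind the hand while it is pushed. I'll finish the push, then back off and look.

>>> step_arm(series=[20, -6, 0, 0, 0, 0, 0, 20, -6, 0, 0, 0, 0, 0, 20, -6, 0, 0, 0, 0, 0, 20, -6, 0, 0, 0, 0, 0, 20, -6, 0, 0, 0, 0, 0])

```text
time_s: 5.2
eef_pos: [0.5451, -0.1908, 0.0953]
ee_rot: [0.09, 0.996, 0.0, 0.0]
ft_force: [-0.9, -0.4, -0.2]
grip_width: 0.0199
gripper_force: 0.5
```

>>> step_arm(series=[20, -6, 0, 0, 0, 0, 0, 20, -6, 0, 0, 0, 0, 0, 20, -6, 0, 0, 0, 0, 0, 20, -6, 0, 0, 0, 0, 0, 20, -3, 0, 0, 0, 0, 0])

```text
time_s: 5.7
eef_pos: [0.572, -0.1957, 0.0953]
ee_rot: [0.09, 0.996, -0.0, 0.0]
ft_force: [-2.2, 0.4, 0.6]
grip_width: 0.0199
gripper_force: 0.6
```

>>> step_arm(series=[20, 0, 0, 0, 0, 0, 0, 20, 20, 0, 0, 0, 0, 0, 20, 40, 0, 0, 0, 0, 0, 20, 40, 0, -20, 0, 0, 0, 20, 30, 0, -40, 0, 0, 0])

```text
time_s: 6.2
eef_pos: [0.4388, -0.1701, 0.153]
ee_rot: [0.09, 0.996, 0.002, -0.004]
ft_force: [0.1, 0.1, 0.1]
grip_width: 0.0201
gripper_force: 0.0
```

>>> step_arm(series=[0, 0, 0, -45, 0, 0, 0, 0, 0, 0, -45, 0, 0, 0, 0, 0, 0, -45, 0, 0, 0, 0, 40, 0, -45, 0, 0, 0, 0, 40, 0, -20, 0, 0, 0])

```text
time_s: 6.7
eef_pos: [0.3724, -0.1598, 0.351]
ee_rot: [0.09, 0.996, -0.001, 0.003]
ft_force: [-0.9, 0.1, -0.4]
grip_width: -0.0003
gripper_force: 0.0
```

```bash
python3 - <<'E'
from h import *
where()
i,d=r.get_image("top");save("t3",cv2.resize(i[130:230,255:375],None,fx=6,fy=6,interpolation=cv2.INTER_CUBIC))
P=cloud("top",d);q=P*1000
E_=(q[...,:2]-C)@e;N_=(q[...,:2]-C)@n
hsv=cv2.cvtColor(i,cv2.COLOR_RGB2HSV)
m=(d>0)&(N_>40)&(N_<180)&(E_>-110)&(E_<80)&(q[...,2]<125)&(hsv[...,1]<90)&(hsv[...,2]>60)
print(m.sum(),np.percentile(E_[m],[1,50,99]),np.percentile(N_[m],[1,50,99]))
c=(d>0)&(q[...,2]>270)&(q[...,2]<295)&(E_>80)&(E_<180)&(abs(N_)<70)
print("carton",c.sum(),np.median(E_[c]),np.median(N_[c]))
E
```

```text
t 6.7 e,n,z [ -18.8 -127.1  351. ] yaw tool y 79.7 zax [ 0.005 -0.003 -1.   ] w -0.0002778566657387798 F [-0.88  0.12 -0.43] q [-0.58 -0.04  1.59  0.    1.59 -1.97]
286 [-44.8908128  -18.13975932  21.30306736] [ 84.87614038 114.53385411 140.24206271]
carton 552 118.61988068804743 -4.705163662806263
```

View pics/t3.png

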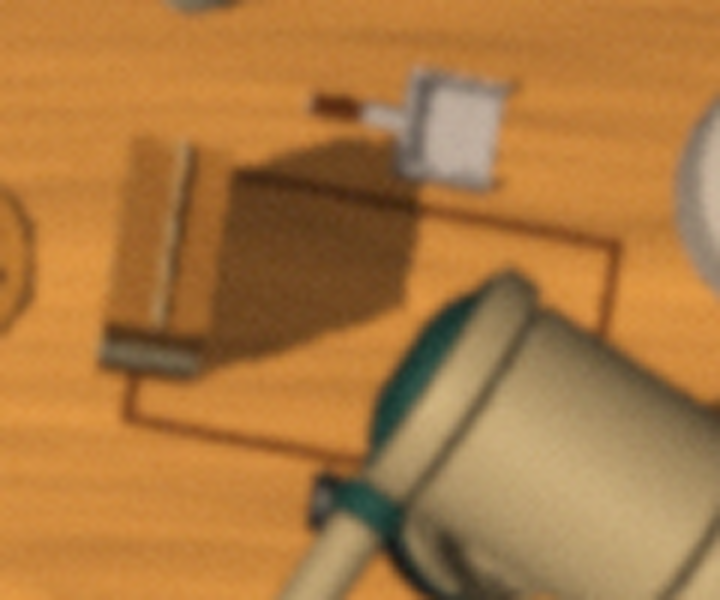

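The scoop lies flat past the far long side, with its near wall at n≈84 mm, and the carton still stands at e=119, n=-5. Next the closed fingers go behind the carton.

>>> step_arm(series=[0, 0, 40, 0, 0, 0, 0, 0, 0, 40, 0, 0, 0, 0, 0, 0, 40, 0, 0, 0, 0, 0, 0, 40, 0, 0, 0, 0, 0, 0, 40, 0, 0, 0, 0])

```text
time_s: 7.25
eef_pos: [0.4073, 0.0393, 0.3477]
ee_rot: [0.091, 0.996, 0.0, 0.001]
ft_force: [1.1, -0.2, -0.4]
grip_width: 0.0003
gripper_force: 0.0
```

>>> step_arm(series=[0, -40, 0, 0, 0, 0, 0, 0, -40, 0, 0, 0, 0, 0, 0, -40, 0, 0, 0, 0, 0, 0, 0, 0, 0, 0, 0, 0, 0, 0, 0, 0, 0, 0, 0])

```text
time_s: 7.75
eef_pos: [0.5255, 0.0162, 0.3466]
ee_rot: [0.09, 0.996, 0.0, -0.001]
ft_force: [0.3, -0.2, 0.0]
grip_width: 0.0
gripper_force: 0.0
```

>>> step_arm(series=[0, 0, 0, 35, 0, 0, 0, 0, 0, 0, 35, 0, 0, 0, 0, 0, 0, 35, 0, 0, 0, 0, 0, 0, 0, 0, 0, 0, 0, 0, 0, 0, 0, 0, 0])

```text
time_s: 8.25
eef_pos: [0.5247, 0.0163, 0.2436]
ee_rot: [0.09, 0.996, 0.0, 0.0]
ft_force: [0.9, -0.1, 0.3]
grip_width: 0.0003
gripper_force: 0.0
```

```bash
python3 -c "from h import *;where()"
```

```text
t 8.25 e,n,z [182.1  -9.3 243.6] yaw tool y 79.6 zax [ 0.  0. -1.] w 0.0002894018678904092 F [ 0.87 -0.06  0.31] q [-0.1   0.19  1.59  0.    1.36 -1.49]
```

>>> step_arm(series=[0, -5, -10, 0, 0, 0, 0, 0, 0, -5, 0, 0, 0, 0, 0, 0, -5, 0, 0, 0, 0, 0, 0, -5, 0, 0, 0, 0, 0, 0, -5, 0, 0, 0, 0])

```text
time_s: 8.75
eef_pos: [0.5252, -0.0146, 0.2434]
ee_rot: [0.091, 0.996, 0.0, 0.001]
ft_force: [0.9, 2.3, 6.5]
grip_width: 0.0001
gripper_force: 3.2
```

>>> step_arm(series=[0, 0, -6, 0, 0, 0, 0, 0, 0, -6, 0, 0, 0, 0, 0, 0, -6, 0, 0, 0, 0, 0, 0, -6, 0, 0, 0, 0, 0, 0, -6, 0, 0, 0, 0])

```text
time_s: 9.25
eef_pos: [0.5208, -0.0444, 0.2448]
ee_rot: [0.09, 0.996, -0.0, 0.002]
ft_force: [0.2, -0.0, 6.6]
grip_width: 0.0003
gripper_force: 2.7
```

```bash
python3 - <<'E'
from h import *
where()
i,d=r.get_image("side");save("s4",cv2.resize(i[120:240,220:420],None,fx=4,fy=4))
E
```

```text
t 9.25 e,n,z [121.7  -2.  244.8] yaw tool y 79.6 zax [ 0.005 -0.001 -1.   ] w 0.0003095990610550567 F [ 0.22 -0.01  6.58] q [-0.22  0.19  1.59  0.    1.36 -1.61]
```

View pics/s4.png

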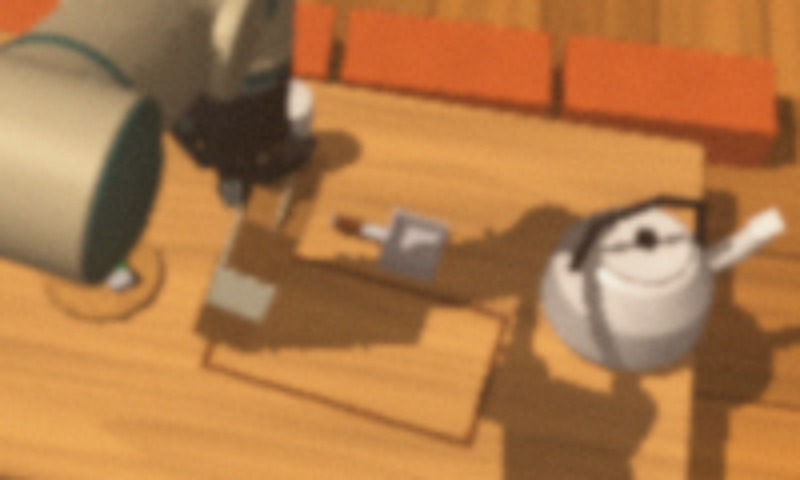

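The carton is tilting towards the outline, with its top at about (265,210) in the picture. The 6.5 N upward force means the hand is bearing on the carton's top edge, so I'll rise slightly while pushing on.

>>> step_arm(series=[0, 0, -4, -3, 0, 0, 0, 0, 0, -6, -2, 0, 0, 0, 0, 0, -6, -1, 0, 0, 0, 0, 0, -6, 0, 0, 0, 0, 0, 0, -6, 0, 0, 0, 0])

```text
time_s: 9.8
eef_pos: [0.5142, -0.0718, 0.2485]
ee_rot: [0.09, 0.996, 0.0, -0.0]
ft_force: [-0.2, 0.4, 0.3]
grip_width: -0.0001
gripper_force: 0.0
```

```bash
python3 - <<'E'
from h import *
where()
i,d=r.get_image("side");q=cloud("side",d)*1000
E_=(q[...,:2]-C)@e;N_=(q[...,:2]-C)@n
m=(d>0)&(abs(N_)<50)&(E_>-110)&(E_<60)&(q[...,2]>100)&(q[...,2]<300)
print(m.sum(),np.percentile(q[...,2][m],[2,50,98]) if m.any() else 0, np.percentile(E_[m],[2,50,98]))
E
```

```text
t 9.8 e,n,z [ 93.5  -3.6 248.5] yaw tool y 79.6 zax [-0.  0. -1.] w -9.851160319008903e-05 F [-0.18  0.36  0.25] q [-0.27  0.18  1.59 -0.    1.37 -1.66]
915 [139.61727996 231.72089864 261.73953595] [-37.17842515   9.82786421  58.20549771]
```

Contact is lost, so the carton is falling. I'll back off upwards and look.

>>> step_arm(series=[0, 0, 20, -20, 0, 0, 0, 0, 0, 40, -20, 0, 0, 0, 0, 0, 20, -40, 0, 0, 0, 0, 40, 0, 0, 0, 0, 0, 40, 0, 0, 0, 0, 0])

```text
schema error: expected a multiple of 7 numbers
```

>>> step_arm(series=[0, 40, 20, 0, 0, 0, 0, 0, 40, 20, 0, 0, 0, 0, 0, 40, 20, 0, 0, 0, 0, 0, 20, 0, 0, 0, 0, 0, 0, 0, 0, 0, 0, 0, 0])

```text
time_s: 10.35
eef_pos: [0.3846, 0.0139, 0.2487]
ee_rot: [0.09, 0.996, 0.0, -0.0]
ft_force: [0.6, -0.1, -0.8]
grip_width: 0.0003
gripper_force: 0.0
```

```bash
python3 - <<'E'
from h import *
where()
i,d=r.get_image("top");save("t5",cv2.resize(i[130:230,255:375],None,fx=6,fy=6,interpolation=cv2.INTER_CUBIC))
q=cloud("top",d)*1000
E_=(q[...,:2]-C)@e;N_=(q[...,:2]-C)@n
m=(d>0)&(abs(N_)<90)&(abs(E_)<150)&(q[...,2]>128)&(q[...,2]<155)
p=np.stack([E_[m],N_[m]],-1).astype(np.float32)
R_=cv2.minAreaRect(p);print(R_,cv2.boxPoints(R_).round(),np.percentile(p,[1,99],axis=0),np.percentile(q[...,2][m],[5,50,95]))
E
```

```text
t 10.35 e,n,z [ 154.3 -146.6  248.7] yaw tool y 79.7 zax [-0.001  0.    -1.   ] w 0.0003284595965226847 F [ 0.59 -0.06 -0.79] q [-0.15 -0.03  1.82  0.    1.35 -1.54]
((-37.06554412841797, 5.631988525390625), (119.89501953125, 253.67471313476562), 78.27123260498047) [[-173.  -27.]
 [  75.  -79.]
 [  99.   39.]
 [-149.   90.]] [[-104.12704773  -45.77284897]
 [  82.99461609   45.98959976]] [134.91157275 140.82758402 146.36446283]
```

View pics/t5.png

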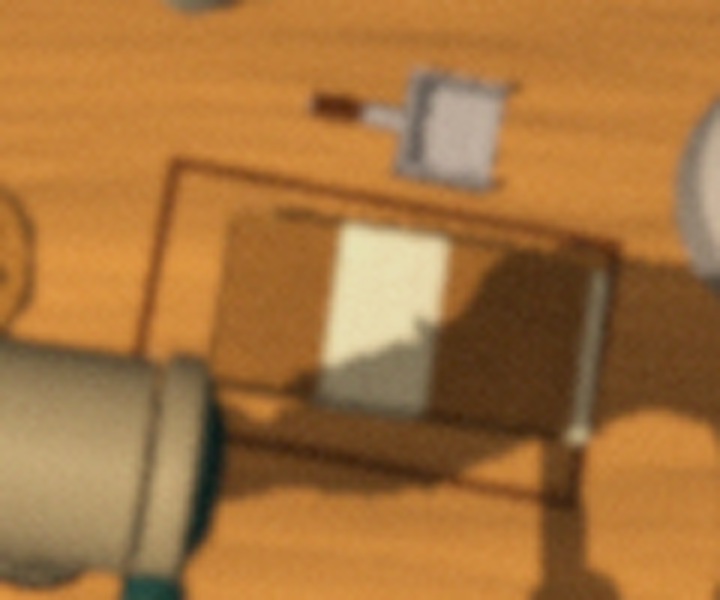

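The carton lies flat on its broad side at e from -106 to +84 mm and n ±46 mm, which is within the outline. The scoop is clear of the outline at about (450,130), and the arm touches nothing, so I'm handing in.

```bash
python3 -c "from cell import r;print(r.sign_off())"
```

```text
the job is handed in; nothing more can be done
None
```

The scoop was pushed flat past the far long side of the outline and the carton tipped onto its broad side within it. The last top view confirmed both, and the job is handed in; no verdict was returned.

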